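Seat the cast clay roller in its V-cradle and hold it down

ROBOT

A 6-joint arm with a two-finger parallel gripper is mounted at the origin on the work surface. World frame = base frame: x ahead of the robot, y to its left, z up, the work surface at z = 0. Lengths are in m, angles in rad, forces in N, time in s.
With the tool pointing down it reaches from about 0.3 to 0.75 m from the base axis. Payload 8.5 kg.
Tool frame: the origin (TCP) lies at the very end of the fingers, on their centre line; the grasp point (between the pads) lies ctrl.grip_depth behind it (ctrl.grip_depth is the distance from the TCP to the grasp point, in m); z points along the fingers, y is the line along which they close (so a half turn about z gives the same grasp; the last joint's range is limited). The gripper opens to 85 mm and grips with 20 to 120 N. Pads are 22 mm wide; open, the fingers measure 114 mm over their backs; the gripper's body (76 mm by 85 mm) begins 54 mm behind the grasp point. The pads swing forward as they close: fully open they stand 13 mm farther back than shut.
Start: joints at [1.051, 0.381, 1.297, -0, 1.464, -0.215], TCP at [0.165, 0.525, 0.231] pointing down, gripper open.
Joint ranges: [-3.11, 3.11], [-0.89, 2.33], [0.22, 2.48], [-1.42, 4.56], [0.17, 2.85], [-2.88, 2.88]. Speed limits (rad/s): [2.39, 2.39, 3.14, 3.14, 3.14, 3.14].

INTERFACE

Orientations are given as [roll, pitch, yaw] about the fixed x, y, z axes, in that order (R = Rz(yaw) Ry(pitch) Rx(roll)).
In Python, from station import ctrl gives the robot as it stands.
- The arm moves only by the tool send_rows, never from a script. Its argument "series" is a list of rows, each a list of 3 entries, a list of its own where there are three numbers: the turn, a rotation vector about the tool's x, y, z in rad, then the shift along the tool's x, y, z in cm, then the finger opening in cm, from 0 to 8.54. In form: [[[rx, ry, rz], [tx, ty, tz], gripper], ...]. A call has 1 to 5 rows; each row shifts and turns the commanded pose from where the row before left it, along the tool's axes as they then stand; what a row does not reach is not made up. A row lasts 1/10 s, in which the tool goes at most 50 mm and 8.59 degrees, less where a joint would pass 70% of its speed; a pose out of reach is approached as far as the arm can. A call with a gripper value outside its range is refused whole. The fingers move at their own pace and stop on an object; the grip force is fixed at half the most. Time passes only in rows, so rows that do not move let the fingers close. It gives the time, the measured TCP pose, the force, the opening and the grip force at its end, in the units of the state.
- ctrl.get_obs(): the state, without advancing time (a new reading comes with each control period).
- ctrl.get_image(name): name is "scene" or "top"; returns the picture (400x640x3 uint8, red, green, blue); there is no depth.
- ctrl.camera_model(name): a dict with "camera_matrix" (3x3 intrinsics, pixels), "k1" (the pictures are not rectified: a ray, as slopes to the right and down, at radius r is drawn at 1 + k1 r^2 times it, then the intrinsics apply), "T" (4x4, takes a point from camera to world coordinates). Camera axes: x right, y up, looking along -z (the intrinsics and any distortion apply to the point x, -y, -z); pixel columns grow to the right and rows downward; lengths in m; the calibration is good to about 2 mm. A picture is of the moment at which its call begins. camera_model takes no time and is no camera call.
- ctrl.finish_job(): hands the job in; it is judged then, once.
The state is a dict: "time": time; "joint_pos": joint angles; "joint_velocities": joint speeds; "tau": joint torques, N m; "ee_pos": TCP position; "tcp_rot": TCP orientation; "force": force on the tool from outside, world axes, zero at the start; "torque": the same for the moment, N m; "finger_gap": finger opening in m; "gripper_force": force on a finger pad.
Only numpy, scipy, OpenCV 4.12 (cv2) and the standard library are available. Lean on these libraries where they do the work, as an engineer would, in place of code of your own. Each camera call takes 0.05 s, during which the arm holds its last target. There are 200 camera calls.

TASK

Lift the fired clay texture roller out of its open plaster mould and lay it in the V of the wooden cradle, centred along it, without dropping it. Then press it down steadily with roughly 10 newtons, never hard, so that it bears on both sloping faces ready for carving, and finish while still pressing it there: do not let go or back off at the end. Leave the vase, the tub and the can where they stand.

Things in the scene. Friction and masses are not known exactly. Their poses are not given: they have to be found in the camera images.
- roller: The reddish-brown fired clay roller, a plain cylinder 40 mm in diameter and 150 mm long with thin dark pattern rings, about 0.2 kg, loose. Origin at its centre, on its axis; its x axis is the cylinder's axis. It starts level in the mould's trough, lower half sunk in, upper half proud. Either way round is right.
- mould: The off-white plaster half mould, fixed, 190 (x) by 96 (y) by 41.5 mm high. Origin at the centre of its underside on the table; x along its round trough (43 mm wide, 154 long, 21.5 deep); the roller lies in it with its axis 40 mm above the table. A channel 60 mm wide (x), open at both sides, crosses its middle, down to 8 mm above the table: room for fingers beside the roller.
- cradle: The pale wooden V-cradle, fixed, rigid. Origin at the centre of its underside on the table, x along the V. Base board 160 (x) by 80 (y) by 12 mm; on it two V supports, each 36 mm long (x), 68 mm wide, 46 mm high, with a 60 mm gap between them where only the base board lies below. The V has 90 degrees, its bottom line 20 mm above the table, its mouth 52 mm wide.
- cradle_seat (a point): The point where the roller's centre lies when fully seated: middle of the cradle, 48.3 mm above the table; axes as the cradle's (x along the V, z up).
- cradle_left: The two sloping V faces on the cradle's +y side (fixed part of the cradle, one contact line); its origin and axes coincide with the cradle's.
- cradle_right: The two sloping V faces on the cradle's -y side (the other contact line); its origin and axes coincide with the cradle's.
- vase: Bystander: small terracotta vase, 76 mm across, 95 mm high, loose. Origin at the centre of its underside.
- tub: Bystander: closed clear tub with a blue lid, 116 by 86 mm, 60 mm high, loose. Origin at the centre of its underside.
- can: Bystander: plain aluminium drink can, 66 mm across, 115 mm high, loose. Origin at the centre of its underside.
There are look-alikes about, which are no part of the job. Several things have the shape of the roller; the one meant has the colours described above.

How it is judged:
By the outcome, as a careful person would: the job done as asked, in the order asked, and still so for the second after the job is handed in, while the arm keeps its last pose, push and grip.
It also fails if it takes over 54 s, if anything falls off the work surface, if the arm or the gripper's body presses on something with over 40 N, if the wrist force passes 120 N, or if a joint passes its speed limit or range.

## Working session

There is one attempt and no reset: what is moved stays moved. The work goes in short steps, Python scripts to look and compute and a tool call to move; the robot and the scene stay as the last step left them, time stands still between calls to the robot, and variables do not carry over. Pictures are saved under pics/ and viewed, at most 10 in all, crops included, and the job is handed in when it is done.

Besides the shell and the picture viewer there is one more tool, called after "Emit:" as name([rows], argument=value, ...), one row to a line, values as JSON. send_rows: Moves the arm, as the interface text tells. Its arguments: {"type":"object","properties":{"series":{"type":"array","items":{"type":"array"}}},"required":["series"]}

```bash
mkdir -p pics; ls
python3 - <<'E'
from station import ctrl
import cv2,numpy as np
for n in("scene","top"):
    im=ctrl.get_image(n); cv2.imwrite(f"pics/{n}0.png",im[:,:,::-1]); m=ctrl.camera_model(n)
    print(n,np.round(m["camera_matrix"],1).tolist(),m["k1"],np.round(m["T"],3).tolist())
o=ctrl.get_obs(); print(o["time"],o["ee_pos"],o["tcp_rot"],o["force"],o["finger_gap"],ctrl.grip_depth)
E
```

```text
pics
scene [[471.7, 0.0, 312.8], [0.0, 471.7, 201.4], [0.0, 0.0, 1.0]] 0.013292099242085973 [[-0.843, -0.402, 0.357, 1.11], [0.538, -0.645, 0.543, 0.84], [0.012, 0.65, 0.76, 1.272], [0.0, 0.0, 0.0, 1.0]]
top [[364.5, 0.0, 322.5], [0.0, 364.5, 200.4], [0.0, 0.0, 1.0]] 0.02562268335341761 [[0.03, 0.987, -0.16, 0.396], [-0.999, 0.027, -0.02, -0.023], [-0.015, 0.161, 0.987, 1.107], [0.0, 0.0, 0.0, 1.0]]
0.1 [0.16492687 0.52443174 0.23075957] [-3.14030168e+00 -3.09152143e-04  2.83678333e+00] [0.42890432 0.37013594 0.89097876] 0.08512412242122588 0.0187
```

View pics/scene0.png

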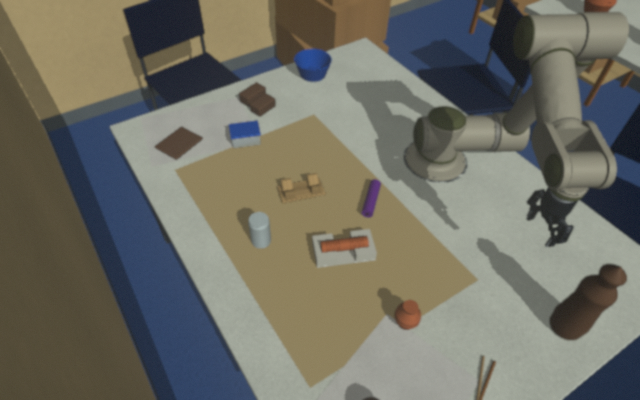

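View pics/top0.png

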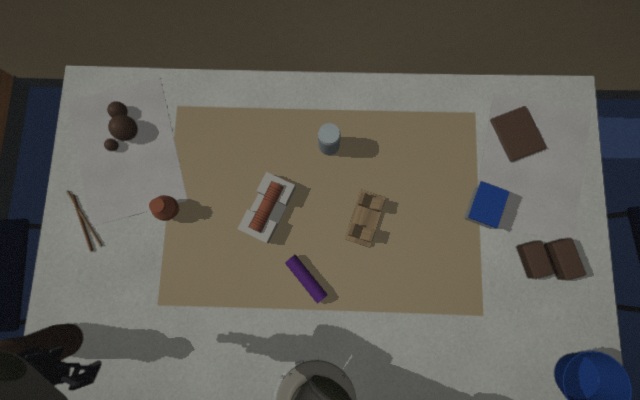

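Scene view: the red-brown roller lies in the white mould at (345,244), and the cradle is at (300,188). In the top view they are at (266,206) and (366,218).

Things that could be taken for the roller, as top-view pixels: red-brown cylinder in the mould (266,206) and purple cylinder (306,279). The others (vase at (164,208), brown blocks at (535,260), can at (329,139)) have different shapes. I choose the one at (266,206) by its colour and will check it in a crop.

```bash
cat > h.py <<'E'
import cv2,numpy as np
from station import ctrl
def ray(n,px):
    m=ctrl.camera_model(n);K=m["camera_matrix"];T=np.array(m["T"])
    p=np.atleast_2d(np.array(px,float)); d=np.stack([(p[:,0]-K[0][2])/K[0][0],(p[:,1]-K[1][2])/K[1][1]],1)
    u=d.copy()
    for _ in range(8): u=d/(1+m["k1"]*(u**2).sum(1,keepdims=True))
    D=np.c_[u[:,0],-u[:,1],-np.ones(len(u))]@T[:3,:3].T
    return T[:3,3],D
def plane(n,px,z):
    o,D=ray(n,px); return o+D*((z-o[2])/D[:,2])[:,None]
def proj(n,P):
    m=ctrl.camera_model(n);K=np.array(m["camera_matrix"]);T=np.array(m["T"])
    c=(np.atleast_2d(P)-T[:3,3])@T[:3,:3]; u=np.c_[c[:,0]/-c[:,2],-c[:,1]/-c[:,2]]
    u=u*(1+m["k1"]*(u**2).sum(1,keepdims=True)); return u@K[:2,:2].T+K[:2,2]
E
python3 - <<'E'
from h import *
t=cv2.imread("pics/top0.png"); s=cv2.imread("pics/scene0.png")
a=cv2.resize(t[160:260,230:400],None,fx=4.7,fy=4.7,interpolation=cv2.INTER_CUBIC)[:, :799]
cv2.imwrite("pics/crop_top.png",a)
b=cv2.resize(s[165:275,270:385],None,fx=5,fy=5,interpolation=cv2.INTER_CUBIC)
cv2.imwrite("pics/crop_scene.png",b)
for n,im,r in(("top",t,(160,260,230,310)),("scene",s,(225,270,305,385))):
    c=im[r[0]:r[1],r[2]:r[3]]; h=cv2.cvtColor(c,cv2.COLOR_BGR2HSV)
    m=((h[...,0]<12)&(h[...,1]>110)&(h[...,2]>50)).astype(np.uint8)
    k=max(cv2.findContours(m,0,2)[0],key=cv2.contourArea); R=cv2.minAreaRect(k)
    bx=cv2.boxPoints(R)+[r[2],r[0]]; M=cv2.moments(k); ce=np.array([M['m10'],M['m01']])/M['m00']+[r[2],r[0]]
    print(n,"roller",ce,R[1],plane(n,ce,.052 if n=="top" else .05),plane(n,bx,.045).round(4).tolist())
    if n=="top":
        w=((h[...,1]<70)&(h[...,2]>110)).astype(np.uint8)|m
        k=max(cv2.findContours(w,0,2)[0],key=cv2.contourArea);R=cv2.minAreaRect(k)
        print("mould",R,plane(n,cv2.boxPoints(R)+[r[2],r[0]],.0415).round(4).tolist())
E
```

```text
top roller [265.58805031 206.18836478] (12.074766159057617, 50.087921142578125) [[0.54542644 0.16437068 0.052     ]] [[0.4866, 0.2109, 0.045], [0.6221, 0.1524, 0.045], [0.6066, 0.1194, 0.045], [0.4718, 0.1784, 0.045]]
mould ((32.30418395996094, 48.306983947753906), (36.44724655151367, 71.4266586303711), 25.407716751098633) [[0.4657, 0.2645, 0.0415], [0.6618, 0.1858, 0.0415], [0.6165, 0.0847, 0.0415], [0.4231, 0.1656, 0.0415]]
scene roller [344.15357143 243.93650794] (11.043153762817383, 46.49168014526367) [[0.54713212 0.16939721 0.05      ]] [[0.6033, 0.1179, 0.045], [0.4659, 0.1799, 0.045], [0.4885, 0.2165, 0.045], [0.6231, 0.1552, 0.045]]
```

View pics/crop_top.png

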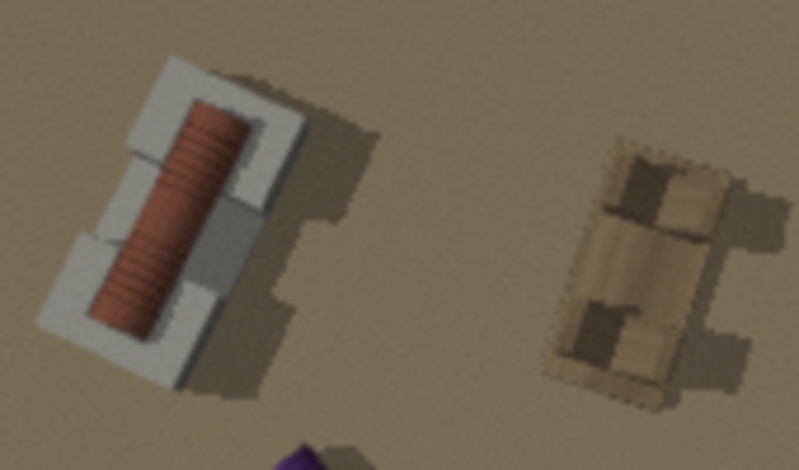

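View pics/crop_scene.png

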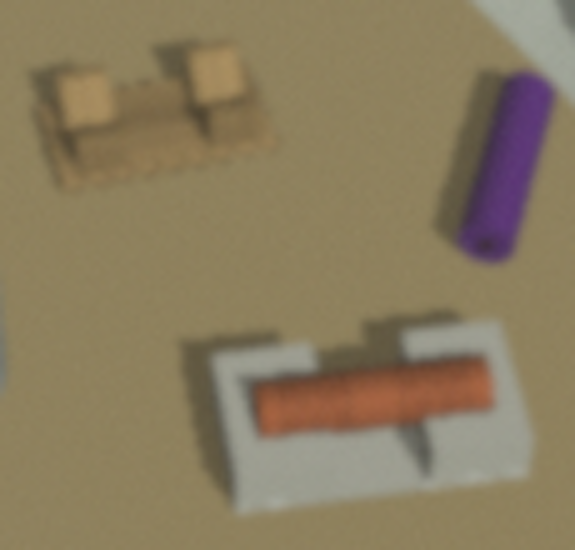

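Top crop: ringed red-brown roller in the white mould, which confirms the choice. Cradle base corners in the crop are about (617,137), (735,175), (660,410) and (545,372). Scene crop: cradle base corners are about (38,108), (65,187) and (277,140), and the purple look-alike lies apart.

Run:
```python
from h import *
T=lambda p:np.array(p,float)/4.7+[230,160]-.4
S=lambda p:np.array(p,float)/5+[270,165]-.4
b=plane("top",T([(617,137),(735,175),(660,410),(545,372)]),.012); print("cradle base top\n",b.round(4))
print("diag centres",((b[0]+b[2])/2).round(4),((b[1]+b[3])/2).round(4))
e=(b[0]+b[1]-b[2]-b[3])/2;w=(b[1]+b[2]-b[0]-b[3])/2
print(np.linalg.norm(e),np.linalg.norm(w),np.degrees(np.arctan2(e[1],e[0])))
s=plane("scene",S([(38,108),(65,187),(277,140)]),.012);print("scene",s.round(4),((s[0]+s[2])/2).round(4),np.linalg.norm(s[1]-s[2]),np.linalg.norm(s[0]-s[1]),np.degrees(np.arctan2(*(s[2]-s[1])[1::-1])))
m=plane("top",T([(172,56),(305,120),(180,390),(38,325)]),.0415);print("mould",m.round(4),m.mean(0).round(4))
e=(m[0]+m[1]-m[2]-m[3])/2;print(np.linalg.norm(e),np.degrees(np.arctan2(e[1],e[0])))
ms=plane("scene",S([(212,355),(238,480),(500,322),(532,435)]),.0415);print("mould scene",ms.round(4))
# wood mask attempt
im=cv2.imread("pics/top0.png");
for p in [(350,190),(340,225),(395,235),(366,215),(368,238),(358,195)]: print(p,im[p[1],p[0]],cv2.cvtColor(im,cv2.COLOR_BGR2HSV)[p[1],p[0]])
```

```text
cradle base top
 [[ 0.6128 -0.117   0.012 ]
 [ 0.5898 -0.1934  0.012 ]
 [ 0.4377 -0.1464  0.012 ]
 [ 0.4595 -0.0733  0.012 ]]
diag centres [ 0.5252 -0.1317  0.012 ] [ 0.5246 -0.1333  0.012 ]
0.15935842187635002 0.07800857065262827 -16.55046120800374
scene [[ 0.5884 -0.1886  0.012 ]
 [ 0.6095 -0.1134  0.012 ]
 [ 0.459  -0.0715  0.012 ]] [ 0.5237 -0.1301  0.012 ] 0.1563090410383738 0.07805684145907747 164.4439154648594
mould [[0.6521 0.1701 0.0415]
 [0.6127 0.0833 0.0415]
 [0.4402 0.1536 0.0415]
 [0.478  0.2443 0.0415]] [0.5458 0.1629 0.0415]
0.18776192703126085 -22.622602642632874
mould scene [[0.6125 0.0826 0.0415]
 [0.6503 0.1721 0.0415]
 [0.4382 0.16   0.0415]
 [0.475  0.2422 0.0415]]
(350, 190) [ 83 104 116] [ 19  73 116]
(340, 225) [ 85 107 119] [ 19  73 119]
(395, 235) [ 85 107 119] [ 19  73 119]
(366, 215) [64 85 98] [19 88 98]
(368, 238) [ 73  96 113] [ 17  90 113]
(358, 195) [ 74  94 106] [ 19  77 106]
```

Emit:
send_rows([
  [[0,0,0],[-3.9,-1.9,0],8.5],
  [[0,0,0],[-3.9,-1.9,0],8.5],
  [[0,0,0],[-3.9,-1.9,0],8.5],
  [[0,0,0],[-3.9,-1.9,0],8.5],
  [[0,0,0],[-3.9,-1.9,0],8.5],
])

```text
time: 0.6
ee_pos: [0.3234, 0.3741, 0.2311]
tcp_rot: [-3.141, -0.0, 2.837]
force: [0.5, 0.8, -0.5]
finger_gap: 0.0849
gripper_force: 0.0
```

Emit:
send_rows([
  [[0,0,0],[-3.9,-1.9,0],8.5],
  [[0,0,0],[-3.9,-1.9,0],8.5],
  [[0,0,0],[-3.9,-1.9,0],8.5],
  [[0,0,0],[-3.9,-1.9,0],8.5],
  [[0,0,0],[-3.9,-1.9,0],8.5],
])

```text
time: 1.1
ee_pos: [0.481, 0.2249, 0.2311]
tcp_rot: [-3.141, -0.001, 2.837]
force: [0.7, 1.2, 0.0]
finger_gap: 0.085
gripper_force: 0.0
```

Emit:
send_rows([
  [[0,0,0],[-3.9,-1.9,2],8.5],
  [[0,0,0],[-3.9,-1.9,2],8.5],
  [[0,0,0.09],[0,0,2],8.5],
  [[0,0,0],[0,0,0],8.5],
])

```text
time: 1.5
ee_pos: [0.5422, 0.1657, 0.1683]
tcp_rot: [-3.139, -0.006, 2.744]
force: [-1.0, -0.1, 0.1]
finger_gap: 0.085
gripper_force: 0.0
```

```bash
cat >> h.py <<'E'
from scipy.spatial.transform import Rotation as Ro
def todo(p,yaw):
    o=ctrl.get_obs(); R=Ro.from_euler("xyz",o["tcp_rot"])
    T=Ro.from_euler("xyz",[np.pi,0,np.radians(yaw)])
    print("t",round(o["time"],2),"pos",o["ee_pos"].round(4),"rpy",np.degrees(o["tcp_rot"]).round(2),"F",o["force"].round(1),"gap",round(o["finger_gap"],4),"depth",ctrl.grip_depth)
    print("turn",(R.inv()*T).as_rotvec().round(4),"shift cm",(R.inv().apply(np.array(p)-o["ee_pos"])*100).round(2),"j",np.round(o["joint_pos"],2))
E
python3 - <<'E'
from h import *
todo([.5455,.1645,.12],157.2)
t=ctrl.get_image("top"); s=ctrl.get_image("scene")
a=cv2.resize(t[140:270,230:400],(780,597)); b=cv2.resize(s[150:290,270:410],(597,597))
cv2.imwrite("pics/a1.png",b[:,:,::-1])
E
```

```text
t 1.5 pos [0.5422 0.1657 0.1683] rpy [-179.83   -0.33  157.22] F [-1.  -0.1  0.1] gap 0.085 depth 0.0187
turn [-0.003  -0.0058  0.0004] shift cm [-0.38  0.04  4.83] j [ 0.09  0.46  1.35  0.    1.33 -1.09]
```

View pics/a1.png

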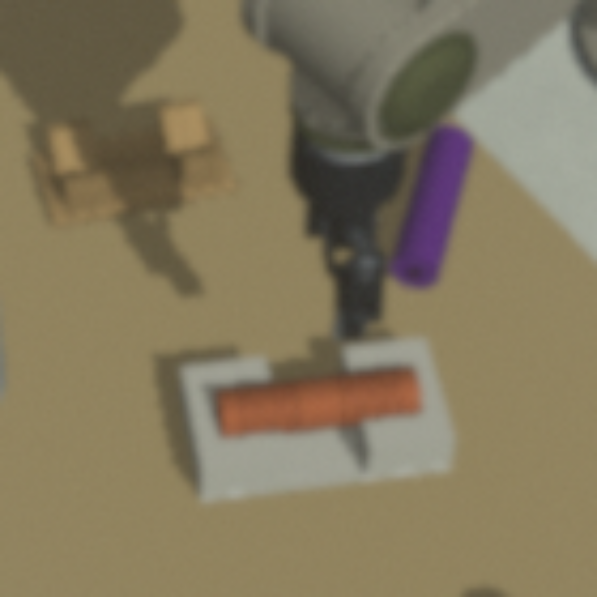

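The open gripper hangs above the mould, roughly over the roller at crop (318,400), and nothing has moved. Descending.

Emit:
send_rows([
  [[0,-0.003,0],[-0.3,0,2.5],8.5],
  [[0,0,0],[0,0,2.5],8.5],
  [[0,0,0],[0,0,2.5],8.5],
  [[0,0,0],[0,0,2.0],8.5],
  [[0,0,0],[0,0,1.0],8.5],
])

```text
time: 2.1
ee_pos: [0.5456, 0.1663, 0.0662]
tcp_rot: [3.142, 0.003, 2.75]
force: [0.3, 0.6, 0.1]
finger_gap: 0.0849
gripper_force: 0.0
```

Emit:
send_rows([
  [[0,0,0],[0,0,1.5],8.5],
  [[0,0,0],[0,0,1.5],8.5],
  [[0,0,0],[0,0,1.0],8.5],
  [[0,0,0],[0,0,0],8.5],
])

```text
time: 2.5
ee_pos: [0.5459, 0.1658, 0.0262]
tcp_rot: [-3.141, 0.002, 2.748]
force: [0.7, 0.1, 0.4]
finger_gap: 0.0851
gripper_force: 0.0
```

```bash
python3 -c "
from h import *
todo([.5455,.1645,.0215],157.2)"
```

```text
t 2.5 pos [0.5459 0.1658 0.0262] rpy [-1.7998e+02  1.4000e-01  1.5745e+02] F [0.7 0.1 0.4] gap 0.0851 depth 0.0187
turn [-0.0003  0.0024  0.0044] shift cm [-0.01 -0.13  0.47] j [ 0.09  0.64  1.51 -0.    0.99 -1.09]
```

Emit:
send_rows([
  [[0,0,0.004],[0,-0.1,0.45],8.5],
  [[0,0,0],[0,0,0],6.0],
  [[0,0,0],[0,0,0],5.0],
  [[0,0,0],[0,0,0],4.4],
  [[0,0,0],[0,0,0],4.4],
])

```text
time: 3.0
ee_pos: [0.5459, 0.1645, 0.0221]
tcp_rot: [3.141, 0.003, 2.743]
force: [1.0, 0.1, 0.4]
finger_gap: 0.0442
gripper_force: 0.0
```

Emit:
send_rows([
  [[0,0,0],[0,0,0],4.2],
  [[0,0,0],[0,0,0],4.1],
  [[0,0,0],[0,0,0],4.0],
  [[0,0,0],[0,0,0],3.9],
  [[0,0,0],[0,0,0],3.9],
])

```text
time: 3.5
ee_pos: [0.5458, 0.1644, 0.022]
tcp_rot: [3.142, 0.003, 2.743]
force: [-1.5, -1.1, 2.0]
finger_gap: 0.0393
gripper_force: 19.3
```

Emit:
send_rows([
  [[0,0,0],[0,0,0],3.0],
  [[0,0,0],[0,0,0],3.0],
  [[0,0,0],[0,0,0],3.0],
])

```text
time: 3.8
ee_pos: [0.5458, 0.1644, 0.0222]
tcp_rot: [3.142, 0.003, 2.743]
force: [-1.6, -0.5, 5.6]
finger_gap: 0.0383
gripper_force: 59.7
```

```bash
python3 -c "
from h import *
todo([.5455,.1645,.1],157.2)
print(ctrl.get_obs()['gripper_force'],ctrl.get_obs()['torque'])"
```

```text
t 3.8 pos [0.5458 0.1644 0.0222] rpy [180.     0.19 157.14] F [-1.6 -0.5  5.6] gap 0.0383 depth 0.0187
turn [ 0.0001  0.0032 -0.001 ] shift cm [ 0.   -0.   -7.78] j [ 0.09  0.64  1.51 -0.    0.98 -1.09]
59.707571268081665 [-0.19241948  0.28075808 -0.14728089]
```

Firm grip. Lifting gently.

Emit:
send_rows([
  [[0,0,0],[0,0,-0.3],3.0],
  [[0,0,0],[0,0,-0.8],3.0],
  [[0,0,0],[0,0,-1.5],3.0],
  [[0,0,0],[0,0,-2],3.0],
  [[0,0,0],[0,0,-2],3.0],
])

```text
time: 4.3
ee_pos: [0.5454, 0.1646, 0.0886]
tcp_rot: [-3.141, 0.002, 2.743]
force: [1.0, -0.2, -2.7]
finger_gap: 0.0385
gripper_force: 60.5
```

Emit:
send_rows([
  [[0,0,0],[0,0,-1.5],3.0],
  [[0,0,0],[0,0,-1.2],3.0],
  [[0,0,0],[0,0,-0.5],3.0],
  [[0,0,0],[0,0,0],3.0],
])

```text
time: 4.7
ee_pos: [0.5456, 0.1646, 0.1202]
tcp_rot: [3.141, 0.004, 2.743]
force: [-0.3, -0.2, -2.6]
finger_gap: 0.0384
gripper_force: 60.5
```

Run:
```python
from h import *
todo([.5245,-.132,.12],163.8)
t=ctrl.get_image("top"); s=ctrl.get_image("scene")
b=cv2.resize(s[130:280,260:410],(597,597))
cv2.imwrite("pics/a2.png",b[:,:,::-1])
a=cv2.resize(t[140:260,220:400],(799,533)); cv2.imwrite("pics/a2t.png",a[:,:,::-1])
```

```text
t 4.7 pos [0.5456 0.1646 0.1202] rpy [179.98   0.2  157.15] F [-0.3 -0.2 -2.6] gap 0.0384 depth 0.0187
turn [ 1.00e-04  3.60e-03 -1.16e-01] shift cm [ -9.57 -28.15   0.04] j [ 0.09  0.52  1.41 -0.    1.21 -1.09]
```

View pics/a2.png

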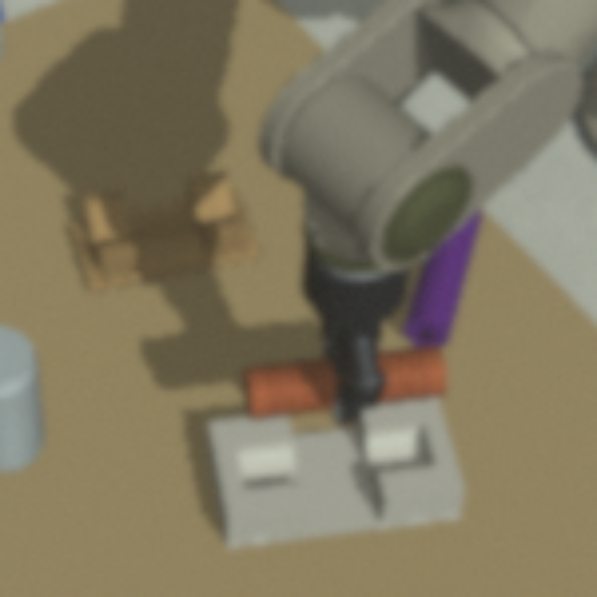

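The roller hangs level in the gripper above the mould, spanning crop pixels (247,392) to (444,373). Measuring where along the roller I hold it.

```bash
cat > ax.py <<'E'
from h import *
def axis(z,r=(130,300,240,440)):
    s=ctrl.get_image("scene"); c=s[r[0]:r[1],r[2]:r[3]]; h=cv2.cvtColor(c,cv2.COLOR_RGB2HSV)
    m=((h[...,0]<12)&(h[...,1]>140)&(h[...,2]>60)).astype(np.uint8)
    n,l,st,_=cv2.connectedComponentsWithStats(m)
    k=[i for i in range(1,n) if st[i,4]>30]; ys,xs=np.nonzero(np.isin(l,k))
    P=plane("scene",np.c_[xs,ys]+[r[2],r[0]],z); o=ctrl.get_obs()
    y=o["tcp_rot"][2]; a=np.array([np.cos(y),np.sin(y),0]); u=(P-o["ee_pos"])@a
    print("extent along tool x, mm",np.percentile(u,[.5,1,2,98,99,99.5])*1e3,len(k))
    # model expectation: silhouette of a centred roller
    th=np.linspace(0,6.28,60); b=np.cross([0,0,1],a); c0=o["ee_pos"].copy(); c0[2]=z
    for s_ in(-1,1):
        Q=c0+s_*.075*a+.02*(np.outer(np.cos(th),b)+np.outer(np.sin(th),[0,0,1]))
        q=(plane("scene",proj("scene",Q),z)-o["ee_pos"])@a; print("expected if centred",q.min()*1e3,q.max()*1e3)
E
python3 -c "
from ax import *
axis(.138)"
```

```text
extent along tool x, mm [-71.09937446 -70.19440687 -69.19705234  74.72927613  76.01164237
  76.62765881] 2
expected if centred -78.1783996893199 -71.70720518340714
expected if centred 69.22245730772427 80.98548467447182
```

Emit:
send_rows([
  [[0,0,-0.03],[-2,-4.7,0],3.0],
  [[0,0,-0.03],[-1.9,-4.7,0],3.0],
  [[0,0,-0.03],[-1.7,-4.7,0],3.0],
  [[0,0,-0.026],[-1.6,-4.6,0],3.0],
  [[0,0,0],[-1.2,-4.6,0],3.0],
])

```text
time: 5.35
ee_pos: [0.5465, -0.0836, 0.1195]
tcp_rot: [-3.141, 0.002, 2.859]
force: [0.9, 0.5, -2.1]
finger_gap: 0.0381
gripper_force: 60.7
```

```bash
python3 -c "
from h import *
todo([.5245,-.132,.12],163.8)"
```

```text
t 5.35 pos [ 0.5465 -0.0836  0.1195] rpy [-1.7999e+02  1.2000e-01  1.6383e+02] F [ 0.9  0.5 -2.1] gap 0.0381 depth 0.0187
turn [-0.0002  0.0021  0.0006] shift cm [ 0.76 -5.26 -0.05] j [-0.37  0.49  1.46 -0.    1.18 -1.65]
```

Emit:
send_rows([
  [[0,0,0],[0.4,-2.6,0],3.0],
  [[0,0,0],[0.4,-2.2,1.0],3.0],
  [[0,0,0],[0,-0.4,1.0],3.0],
  [[0,0,0],[0,0,1.0],3.0],
  [[0,0,0],[0,0,0],3.0],
])

```text
time: 5.85
ee_pos: [0.5242, -0.1281, 0.0884]
tcp_rot: [3.141, -0.0, 2.859]
force: [0.3, 0.4, -2.5]
finger_gap: 0.0382
gripper_force: 60.8
```

Run:
```python
from ax import *
todo([.5245,-.132,.0305],163.8)
axis(ctrl.get_obs()["ee_pos"][2]+.0178,(120,260,240,380))
t=ctrl.get_image("top"); s=ctrl.get_image("scene")
a=cv2.resize(t[170:270,310:430],(480,400),interpolation=2); b=cv2.resize(s[120:240,240:340],(333,400),interpolation=2)
cv2.imwrite("pics/a3.png",np.hstack([a,b])[:,:800,::-1])
```

```text
t 5.85 pos [ 0.5242 -0.1281  0.0884] rpy [ 1.7997e+02 -2.0000e-02  1.6384e+02] F [ 0.3  0.4 -2.5] gap 0.0382 depth 0.0187
turn [ 0.0005 -0.0003  0.0006] shift cm [-0.13 -0.37  5.79] j [-0.46  0.51  1.54  0.    1.09 -1.75]
extent along tool x, mm [-70.64266235 -70.05293238 -68.41853792  75.08799973  77.00165147
  77.83737568] 2
expected if centred -78.6815179687228 -71.18965167949148
expected if centred 68.78912160437247 81.4282207134988
```

View pics/a3.png

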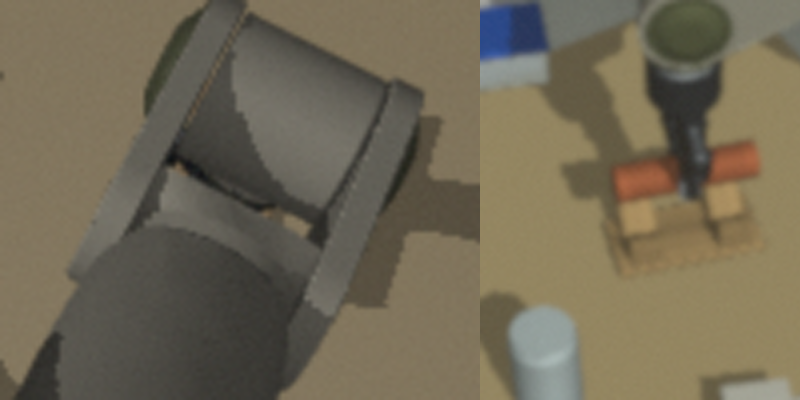

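Left half: the arm hides the roller from the top camera. Right half (scene): the roller hangs right above the cradle, spanning about (613,180) to (760,160). I'll refine the along-axis offset with an edge profile.

```bash
cat > prof.py <<'E'
from h import *
def prof(dz=.0178):
    im=ctrl.get_image("scene").astype(np.float32); red=im[...,0]-(im[...,1]+im[...,2])/2
    o=ctrl.get_obs(); y=o["tcp_rot"][2]; a=np.array([np.cos(y),np.sin(y),0]); c=o["ee_pos"]+[0,0,dz]
    v=np.array(ctrl.camera_model("scene")["T"])[:3,3]-c; v-=a*(v@a); v/=np.linalg.norm(v)
    u=np.arange(-95,95.5,.5)/1e3; w=np.cross(a,v)
    for off in(-.008,0,.008):
        q=proj("scene",c+np.outer(u,a)+np.sqrt(.02**2-off**2)*v+off*w).astype(np.float32)
        g=cv2.remap(red,q[:,:1],q[:,1:],cv2.INTER_LINEAR)[:,0]
        lo,hi=np.median(g[np.r_[0:8,-8:0]]),np.median(g[(np.abs(u)>.03)&(np.abs(u)<.06)]); h=(lo+hi)/2
        i=np.nonzero(g>h)[0]; e=u[[i[0],i[-1]]]*1e3; print("ends mm",e,"mid",e.mean(),"lo/hi",lo,hi)
E
python3 -c "
from prof import *
prof()"
```

```text
ends mm [-74.   77.5] mid 1.75 lo/hi 26.071045 72.40332
ends mm [-74.   77.5] mid 1.75 lo/hi 26.836914 79.00586
ends mm [-74.  77.] mid 1.5 lo/hi 29.125488 73.46484
```

Emit:
send_rows([
  [[0,0,0],[-0.2,-0.3,1.0],3.0],
  [[0,0,0],[0,0,1.5],3.0],
  [[0,0,0],[0,0,1.5],3.0],
  [[0,0,0],[0,0,0.9],3.0],
  [[0,0,0],[0,0,0.2],3.0],
])

```text
time: 6.55
ee_pos: [0.5256, -0.1326, 0.038]
tcp_rot: [-3.142, 0.001, 2.859]
force: [0.2, -0.5, -2.4]
finger_gap: 0.0383
gripper_force: 60.8
```

```bash
cat >> h.py <<'E'
def st():
    o=ctrl.get_obs(); R=Ro.from_euler("xyz",o["tcp_rot"])
    print("F tool",R.inv().apply(o["force"]).round(2),"M tool",R.inv().apply(o["torque"]).round(3))
E
python3 -c "
from prof import *
todo([.5255,-.1315,.0305],163.8);prof();st()"
```

```text
t 6.55 pos [ 0.5256 -0.1326  0.038 ] rpy [-1.800e+02  7.000e-02  1.638e+02] F [ 0.2 -0.5 -2.4] gap 0.0383 depth 0.0187
turn [-0.0001  0.0013  0.0001] shift cm [0.04 0.11 0.75] j [-0.47  0.59  1.58  0.    0.97 -1.75]
ends mm [-74.   77.5] mid 1.75 lo/hi 27.048828 71.691895
ends mm [-74.  78.] mid 2.0 lo/hi 27.4375 79.41528
ends mm [-74.   77.5] mid 1.75 lo/hi 28.956055 74.45703
F tool [-0.38  0.59  2.79] M tool [-0.023  0.003 -0.015]
```

Emit:
send_rows([
  [[0,0,0],[0,0.05,0.15],3.0],
  [[0,0,0],[0,0,0.15],3.0],
  [[0,0,0],[0,0,0.1],3.0],
  [[0,0,0],[0,0,0.1],3.0],
  [[0,0,0],[0,0,0],3.0],
])

```text
time: 7.1
ee_pos: [0.5261, -0.1323, 0.0341]
tcp_rot: [-3.141, 0.003, 2.859]
force: [0.3, -0.7, -2.3]
finger_gap: 0.0382
gripper_force: 60.8
```

```bash
python3 -c "
from h import *
todo([.5255,-.1315,.0305],163.8);st()"
```

```text
t 7.1 pos [ 0.5261 -0.1323  0.0341] rpy [-1.7998e+02  1.7000e-01  1.6380e+02] F [ 0.3 -0.7 -2.3] gap 0.0382 depth 0.0187
turn [-0.0004  0.0031 -0.0001] shift cm [0.08 0.06 0.36] j [-0.46  0.59  1.59  0.    0.96 -1.75]
F tool [-0.44 -0.6   2.32] M tool [-0.034 -0.066 -0.042]
```

Emit:
send_rows([
  [[0,0,0],[0,0,0.1],3.0],
  [[0,0,0],[0,0,0.05],3.0],
  [[0,0,0],[0,0,0.05],3.0],
  [[0,0,0],[0,0,0],3.0],
])

```text
time: 7.5
ee_pos: [0.5261, -0.1323, 0.0321]
tcp_rot: [-3.141, 0.003, 2.859]
force: [-0.1, -0.1, -1.9]
finger_gap: 0.0385
gripper_force: 60.8
```

```bash
python3 -c "
from h import *
todo([.5255,-.1315,.0305],163.8);st()"
```

```text
t 7.5 pos [ 0.5261 -0.1323  0.0321] rpy [-1.7998e+02  1.6000e-01  1.6380e+02] F [-0.1 -0.1 -1.9] gap 0.0385 depth 0.0187
turn [-0.0003  0.0029 -0.0001] shift cm [0.08 0.06 0.15] j [-0.46  0.59  1.59  0.    0.96 -1.75]
F tool [ 0.09 -0.16  1.93] M tool [ 0.07  -0.008 -0.018]
```

Emit:
send_rows([
  [[0,0,0],[0,0,0.04],3.0],
  [[0,0,0],[0,0,0],3.0],
])

```text
time: 7.7
ee_pos: [0.5261, -0.1323, 0.0317]
tcp_rot: [-3.141, 0.003, 2.859]
force: [0.3, -0.9, -2.3]
finger_gap: 0.0384
gripper_force: 60.8
```

Emit:
send_rows([
  [[0,0,0],[0,0,0.04],3.0],
  [[0,0,0],[0,0,0],3.0],
])

```text
time: 7.9
ee_pos: [0.5261, -0.1324, 0.0313]
tcp_rot: [-3.141, 0.003, 2.859]
force: [-0.1, 0.8, -2.4]
finger_gap: 0.0384
gripper_force: 60.8
```

```bash
python3 -c "
from h import *
todo([.5255,-.1315,.0305],163.8);st()"
```

```text
t 7.9 pos [ 0.5261 -0.1324  0.0313] rpy [-1.7998e+02  1.7000e-01  1.6380e+02] F [-0.1  0.8 -2.4] gap 0.0384 depth 0.0187
turn [-0.0003  0.0029 -0.    ] shift cm [0.08 0.07 0.08] j [-0.46  0.6   1.59  0.    0.95 -1.75]
F tool [0.31 0.71 2.44] M tool [ 0.017 -0.011 -0.017]
```

Emit:
send_rows([
  [[0,0,0],[0,0,0.03],3.0],
  [[0,0,0],[0,0,0],3.0],
])

```text
time: 8.1
ee_pos: [0.5261, -0.1324, 0.031]
tcp_rot: [-3.141, 0.003, 2.859]
force: [-0.0, -0.7, -1.0]
finger_gap: 0.0387
gripper_force: 60.9
```

Emit:
send_rows([
  [[0,0,0],[0,0,0.03],3.0],
  [[0,0,0],[0,0,0],3.0],
])

```text
time: 8.3
ee_pos: [0.5262, -0.1325, 0.0309]
tcp_rot: [-3.141, 0.003, 2.859]
force: [-0.8, -1.6, -0.6]
finger_gap: 0.0381
gripper_force: 61.2
```

```bash
python3 -c "
from h import *
todo([.5255,-.1315,.0305],163.8);st()"
```

```text
t 8.3 pos [ 0.5262 -0.1325  0.0309] rpy [-179.97    0.19  163.8 ] F [-0.8 -1.6 -0.6] gap 0.0381 depth 0.0187
turn [-0.0006  0.0033 -0.0001] shift cm [0.09 0.08 0.04] j [-0.47  0.6   1.59  0.    0.95 -1.75]
F tool [ 0.33 -1.77  0.59] M tool [0.133 0.07  0.047]
```

Emit:
send_rows([
  [[0,0,0],[0,-0.03,0.02],3.0],
  [[0,0,0],[0,0,0],3.0],
])

```text
time: 8.5
ee_pos: [0.5261, -0.1328, 0.0306]
tcp_rot: [-3.141, 0.003, 2.859]
force: [-0.4, -0.6, 0.7]
finger_gap: 0.0387
gripper_force: 61.2
```

```bash
python3 -c "
from h import *
todo([.5255,-.1315,.0305],163.8);st()"
```

```text
t 8.5 pos [ 0.5261 -0.1328  0.0306] rpy [-179.97    0.2   163.8 ] F [-0.4 -0.6  0.7] gap 0.0387 depth 0.0187
turn [-0.0005  0.0034 -0.0001] shift cm [0.1  0.11 0.01] j [-0.47  0.6   1.59  0.    0.95 -1.75]
F tool [ 0.22 -0.72 -0.7 ] M tool [0.129 0.084 0.023]
```

Emit:
send_rows([
  [[0,0,0],[0,-0.02,0.03],3.0],
  [[0,0,0],[0,0,0],3.0],
])

```text
time: 8.7
ee_pos: [0.5261, -0.1329, 0.0305]
tcp_rot: [-3.141, 0.004, 2.859]
force: [-0.8, -0.4, 3.9]
finger_gap: 0.0384
gripper_force: 61.5
```

```bash
python3 -c "
from h import *
todo([.5255,-.1315,.0305],163.8);st()"
```

```text
t 8.7 pos [ 0.5261 -0.1329  0.0305] rpy [-179.98    0.21  163.78] F [-0.8 -0.4  3.9] gap 0.0384 depth 0.0187
turn [-0.0003  0.0036 -0.0003] shift cm [ 0.1   0.11 -0.  ] j [-0.47  0.6   1.59  0.    0.95 -1.75]
F tool [ 0.61 -0.59 -3.92] M tool [0.026 0.123 0.144]
```

Run:
```python
from prof import *
prof(); st()
s=ctrl.get_image("scene")
b=cv2.resize(s[160:215,260:340],(800,550),interpolation=cv2.INTER_CUBIC); cv2.imwrite("pics/a4.png",b[:,:,::-1])
```

```text
ends mm [-73.5  77.5] mid 2.0 lo/hi 27.862549 72.67676
ends mm [-74.   77.5] mid 1.75 lo/hi 29.003418 79.39722
ends mm [-74.   77.5] mid 1.75 lo/hi 30.675781 73.72534
F tool [ 1.23 -0.41 -4.6 ] M tool [-0.006  0.163  0.119]
```

View pics/a4.png

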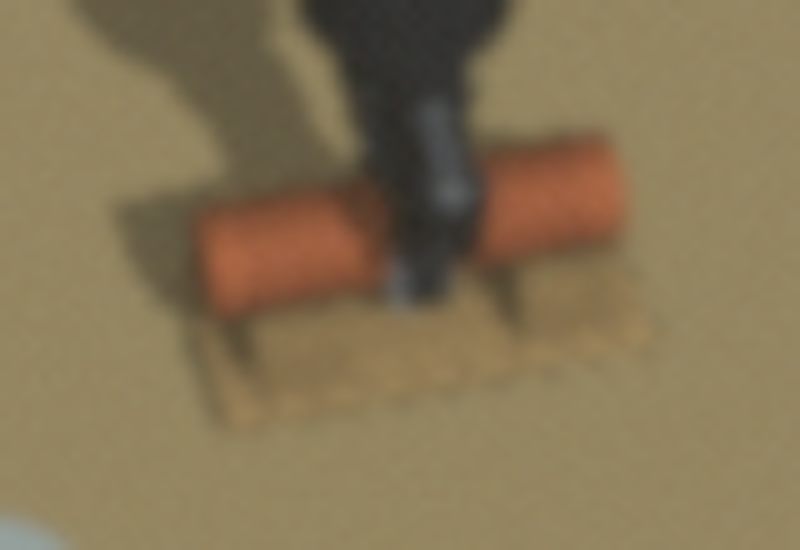

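The roller lies in the V, held in the middle. Its ends at (205,265) and (620,190) sit evenly inside the base ends at (225,425) and (650,340). Centring is within about 1 mm by both views, so I press up to about 10 N.

Emit:
send_rows([
  [[0,0,0],[0,-0.01,0.02],3.0],
  [[0,0,0],[0,0,0],3.0],
  [[0,0,0],[0,0,0],3.0],
])

```text
time: 9.1
ee_pos: [0.5262, -0.1329, 0.0305]
tcp_rot: [-3.141, 0.004, 2.859]
force: [-0.3, 0.1, 6.8]
finger_gap: 0.0384
gripper_force: 61.8
```

Emit:
send_rows([
  [[0,0,0],[0,-0.01,0.02],3.0],
  [[0,0,0],[0,0,0],3.0],
  [[0,0,0],[0,0,0],3.0],
])

```text
time: 9.4
ee_pos: [0.5262, -0.1329, 0.0304]
tcp_rot: [-3.141, 0.004, 2.859]
force: [-1.9, 1.9, 8.8]
finger_gap: 0.0382
gripper_force: 61.9
```

```bash
python3 -c "
from h import *
todo([.5255,-.1315,.0305],163.8);st()"
```

```text
t 9.4 pos [ 0.5262 -0.1329  0.0304] rpy [-179.99    0.22  163.79] F [-1.9  1.9  8.8] gap 0.0382 depth 0.0187
turn [-0.0002  0.0039 -0.0002] shift cm [ 0.1   0.12 -0.01] j [-0.47  0.6   1.59  0.    0.95 -1.75]
F tool [ 2.31  1.3  -8.85] M tool [-0.102  0.243  0.19 ]
```

Emit:
send_rows([
  [[0,0,0],[0,0.01,0.01],3.0],
  [[0,0,0],[0,0,0],3.0],
  [[0,0,0],[0,0,0],3.0],
  [[0,0,0],[0,0,0],3.0],
  [[0,0,0],[0,0,0],3.0],
])

```text
time: 9.9
ee_pos: [0.5262, -0.1329, 0.0304]
tcp_rot: [-3.141, 0.004, 2.859]
force: [-2.5, 0.6, 9.2]
finger_gap: 0.0382
gripper_force: 62.0
```

Emit:
send_rows([
  [[0,0,0],[0,0,0],3.0],
  [[0,0,0],[0,0,0],3.0],
  [[0,0,0],[0,0,0],3.0],
  [[0,0,0],[0,0,0],3.0],
  [[0,0,0],[0,0,0],3.0],
])

```text
time: 10.4
ee_pos: [0.5262, -0.1329, 0.0304]
tcp_rot: [-3.141, 0.004, 2.859]
force: [-2.5, 1.1, 9.9]
finger_gap: 0.0386
gripper_force: 62.0
```

Emit:
send_rows([
  [[0,0,0],[0,0,0],3.0],
  [[0,0,0],[0,0,0],3.0],
  [[0,0,0],[0,0,0],3.0],
  [[0,0,0],[0,0,0],3.0],
  [[0,0,0],[0,0,0],3.0],
])

```text
time: 10.9
ee_pos: [0.5262, -0.1329, 0.0304]
tcp_rot: [-3.141, 0.004, 2.859]
force: [-2.3, 0.7, 9.6]
finger_gap: 0.038
gripper_force: 62.0
```

```bash
python3 -c "
from h import *
st()"
```

```text
F tool [ 2.34 -0.   -9.59] M tool [-0.05   0.347  0.208]
```

Steady at 9.6 N with no lateral force, so both faces carry equally. Handing in while pressing.

```bash
python3 -c "
from station import ctrl
print(ctrl.finish_job())"
```

```text
the job is handed in; nothing more can be done
None
```

The roller lies in the cradle's V, centred to about 1 mm by both camera views, and I handed the job in at about 11 s with the gripper still holding it and pressing down at about 9.6 N. The last reading showed no sideways force across the V, so it bears on both faces; the hand-in returned no verdict.

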